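# Seat and cam-clamp the sample tray in the scanning cradle

### The arm

A 6-joint arm with a two-finger parallel gripper is mounted at the origin on the work surface. World frame = base frame: x ahead of the robot, y to its left, z up, the work surface at z = 0. Lengths are in m, angles in rad, forces in N, time in s.
With the tool pointing down it reaches from about 0.25 to 0.775 m from the base axis. Payload 8.9 kg.
Tool frame: the origin (TCP) lies midway between the tips of the shut fingers; the grasp point (between the pads) lies 19 mm behind it; x points along the fingers, z is the direction in which the jaws open and shut, and the axes are right-handed (so a half turn about x gives the same grasp; the last joint's range is limited). The gripper opens to 85 mm and grips with 20 to 120 N. Pads are 22 mm wide; open, the fingers measure 114 mm over their backs; the gripper's body (76 mm by 85 mm) begins 54 mm behind the grasp point. The pads swing forward as they close: fully open they stand 13 mm farther back than shut.
Start: joints at [1.165, 0.291, -0.153, 1.127, 0, 1.431], TCP at [0.138, 0.506, 0.231] pointing down, gripper open.
Joint ranges: [-2.52, 2.52], [-0.91, 1.74], [-1.3, 1.37], [-1.96, 2.02], [-1.52, 1.47], [-3.14, 3.14]. Speed limits (rad/s): [2.22, 2.22, 2.79, 3.14, 3.14, 3.14].

### API

Orientations are given as a rotation vector (axis times angle).
In Python, from bench import robot, optics, models gives the robot as it stands.
- The arm moves only by the tool move_arm, never from a script. Its argument "series" is text: rows parted by semicolons, each of 5 numbers parted by spaces: the opening, from 0 (shut) to 1 (fully open), then the shift along the tool's x, y, z in cm, then the turn about the tool's x in degrees. In form: claw dx dy dz yaw; .... A call has 1 to 8 rows; each row is the pose to reach, as a shift and turn from the pose measured when the call began, along the tool's axes at that moment; what a row does not reach only later rows make up. A row lasts 1/8 s, in which the tool goes at most 62.5 mm and 10.7 degrees, less where a joint would pass 70% of its speed; a pose out of reach is approached as far as the arm can. A call with a gripper value outside its range is refused whole. The fingers move at their own pace and stop on an object; "newtons" is the grip in N (left out, the last holds). Time passes only in rows, so rows that repeat a pose let the fingers close. It gives the time, the measured TCP pose, the force and the opening at its end, in the units of the state.
- robot.state(): the state, without advancing time (a new reading comes with each control period).
- optics.camera(name): name is "scene" or "top"; returns a dict with "image" (384x512x3 uint8, red, green, blue), "depth" (384x512 float32, m along the optical axis (not along the pixel's ray), 0 where there is no reading), "fx", "fy", "cx", "cy" (pixels), "eye" and "orientation" of the camera in the world. Camera axes: x right, y down, z forward; pixel columns grow to the right and rows downward; lengths in m; the calibration is good to about 2 mm. A picture is of the moment at which its call begins.
- robot.close_job(): hands the job in, once; it reports no verdict.
Trained networks look in the newest picture that a camera, given by its name, has taken for a name from the list of things; names that differ only in an ending like _2 or _b are one class to them, and where a whole thing is asked for, a point or a joint stands for the part that bears it (a point fixed in the world has none). Each returns a list of dicts, best first, with "score" (0 to 1); they miss things now and then, are a little off and sometimes report something else, mostly with a low value. They report only what shows in the picture. A call takes as long as a camera call. They do not tell look-alikes from the thing itself.
- models.recognise(camera, name): "centre" ([column, row] in pixels, amid what is visible of it).
- models.cut_out(camera, name): "pixels" (384x512 bool, what is visible of it) and "centre" ([column, row] in pixels, amid what is visible of it).
- models.pinpoint(camera, name): "centre" ([column, row] in pixels: a listed point, or the origin of a listed thing).
The state is a dict: "time_s": time; "q": joint angles; "dq": joint speeds; "joint_torque": joint torques, N m; "ee_pos": TCP position; "tcp_rot": TCP orientation; "contact_force": force on the tool from outside, world axes, zero at the start; "ft_torque": the same for the moment, N m; "width": finger opening in m.
Only numpy, scipy, OpenCV 4.12 (cv2) and the standard library are available. Lean on these libraries where they do the work, as an engineer would, in place of code of your own. Each camera call takes 0.05 s, during which the arm holds its last target. There are 200 camera calls.

### The job

Slide the small grey sample tray along its cradle until it is fully home against the stop, gently, without ramming the stop; then swing the red-handled cam lever over past its dead centre so that it snaps shut and clamps the tray there. Let go, and leave the other things on the bench as they stand.

Things in the scene. Friction and masses are not known exactly. Their poses are not given: they have to be found in the camera images.
- cradle: Fixed white base plate 320 (x) x 280 (y) x 12 mm with two aluminium rails along x, inner faces at y = -51.5 and +51.5 mm, 12 mm thick, tops 42 (left, +y) and 24 mm (right) above the bench. Origin: at bench height on the centreline between the rails, half-way along the plate; +x is the way the tray slides home, +y to its left. Yaw varies. The -x end is open.
- tray_center (a point): Centre (half-way up) of the loose grey open tray with slotted walls and dried rind in it: 110 (x) x 100 (y) x 40 mm outside, walls 4 mm, 0.35 to 0.6 kg. It stands on the base plate between the rails (1.5 mm play each side), axes along the cradle's, walls 12 to 52 mm above the bench. It starts 37 to 113 mm short of home and slides with 1.5 to 5 N of friction.
- stop_bracket: Blue upright, 14 x 90 x 45 mm, fixed across the far end of the channel, 134 mm along cradle +x (origin under its centre). In front of it an aluminium stop head on a setting screw, set differently each day and not measured: with the tray home, the tray's centre lies -3 to 53 mm along cradle +x from the cradle's origin. Feel for it; the head is rigid, and over 20 N on it spoils the setting (meeting it at 20 mm/s already gives 16 N).
- seat_pin (a joint): Orange sprung feeler pin, 12 mm across, in the face of the stop head: 0 = free, standing 6 mm out of the face; 0.006 m = pushed in flush, that is, the tray touches the head. Its spring takes about 0.7 N when flush, less than the tray's friction, so the tray stays where it is left.
- lever (a joint): Cam lever on a vertical axis at lever_pivot. 0 = open, its arm 65 degrees clockwise (from above) of cradle +x; grows clockwise from above to 1.9 rad = shut, the arm then nearly along cradle -x. A spring drives it back open until dead centre at about 1.4 rad (resists up to 11 N at the handle, most near 0.9 rad); past it, it snaps on to 1.9 by itself.
- lever_knob (a point): Middle of the lever's upright red handle, 24 mm across, 95 mm from the pivot axis, standing from 39 to 95 mm above the bench; this point is 71 mm above the bench. The arm below it is a 12 mm steel rod, its middle 40 mm above the bench.
- lever_pivot (a point): On the lever's axis, 39 mm above the bench, at x = 20, y = -112 mm in the cradle's frame; the hub around it is 44 mm across and up to 45 mm high (its pin to 55 mm).
- clamp_pad: Black rubber pad 34 mm wide that the cam pushes towards the cradle's +y over the low right rail, onto the side of the tray, pressing it against the left rail. When shut it presses the tray with about 14 N.
- lime_mid (a point): Middle of a green lime, 54 mm across, 53 mm high, standing on the cradle's plate left of the left rail; leave alone.
- collar_mid (a point): Middle of a steel collar, 36 mm across, 14 mm high, on the plate left of the left rail; leave alone.
- jar_mid (a point): Middle of an amber jar with green cap, 64 mm across, 90 mm high; leave alone.
- spare_tray_mid (a point): Middle of an empty spare tray like the other, 110 x 100 x 40 mm, on the bench; leave alone.
- beaker_mid (a point): Middle of a white plastic cup, 70 mm across, 90 mm high; leave alone.
- brush_grip (a point): Point on the handle of a hand brush lying on the bench at the right; leave alone.
- can_mid (a point): Middle of an aluminium can, 60 mm across, 100 mm high; leave alone.
Not all that is in view belongs to the job. What is shaped like the part that bears tray_center but blue is not meant.

How it is judged:
By the outcome, as a careful person would: the job done as asked, in the order asked, and still so for the second after the job is handed in, with the robot touching nothing.
It also fails if it takes over 62 s, if anything falls off the work surface, if the arm or the gripper's body presses on something with over 40 N, if the wrist force passes 120 N, or if a joint passes its speed limit or range.

## Working session

There is one attempt and no reset: what is moved stays moved. The work goes in short steps, Python scripts to look and compute and a tool call to move; the robot and the scene stay as the last step left them, time stands still between calls to the robot, and variables do not carry over. Pictures are saved under pics/ and viewed, about 8 in all and at most 12, crops included, and the job is handed in when it is done.

Besides the shell and the picture viewer there is one more tool, called after "Emit:" in YAML: its name, and indented under it one key for each argument. move_arm: Moves the arm, as the interface text tells. Its arguments: {"type":"object","properties":{"series":{"type":"string"},"newtons":{"type":"number"}},"required":["series"]}

```bash
mkdir -p pics; cat > h.py <<'E'
import numpy as np, cv2
from scipy.spatial.transform import Rotation as R
from bench import robot, optics, models
def ori(c):
    o=np.array(c["orientation"],float)
    return o if o.shape==(3,3) else (R.from_rotvec(o).as_matrix() if o.size==3 else R.from_quat(o).as_matrix())
def ray(c,p,z):
    d=ori(c)@np.array([(p[0]-c["cx"])/c["fx"],(p[1]-c["cy"])/c["fy"],1]); e=np.array(c["eye"])
    return e+d*(z-e[2])/d[2]
def cloud(c):
    v,u=np.mgrid[:384,:512]; Z=c["depth"]
    P=np.stack([(u-c["cx"])/c["fx"]*Z,(v-c["cy"])/c["fy"]*Z,Z],-1)
    return P@ori(c).T+np.array(c["eye"])
def proj(c,P):
    q=(np.asarray(P)-np.array(c["eye"]))@ori(c)
    return np.array([q[...,0]/q[...,2]*c["fx"]+c["cx"],q[...,1]/q[...,2]*c["fy"]+c["cy"]]).T
def save(img,n,s=1.5): cv2.imwrite("pics/"+n,cv2.resize(img[:,:,::-1],None,fx=s,fy=s,interpolation=cv2.INTER_CUBIC))
E
python3 - <<'E'
from h import *
cs={n:optics.camera(n) for n in("top","scene")}
for n,c in cs.items():
    save(c["image"],n+"0.png"); print(n,c["eye"],c["orientation"],c["fx"])
    P=cloud(c)
    for t in("cradle","tray_center","stop_bracket","seat_pin","lever_knob","lever_pivot","clamp_pad","lime_mid","collar_mid","jar_mid","spare_tray_mid"):
        for r in models.pinpoint(n,t)[:3]:
            u,v=np.round(r["centre"]).astype(int); print(t,round(r["score"],2),(u,v),P[min(v,383),min(u,511)].round(3) if 0<=u<512 and 0<=v<384 else "")
print(robot.state())
E
```

```text
top [ 0.25442286 -0.0252126   1.60714081] [-2.1071091   2.15789751 -0.13140733] 440.27835008102886
cradle 0.82 (np.int64(238), np.int64(181)) [0.532 0.062 0.035]
cradle 0.61 (np.int64(252), np.int64(166)) [0.59  0.01  0.016]
tray_center 0.9 (np.int64(243), np.int64(193)) [0.488 0.045 0.03 ]
tray_center 0.83 (np.int64(186), np.int64(263)) [0.242 0.254 0.019]
stop_bracket 0.56 (np.int64(232), np.int64(144)) [0.671 0.082 0.033]
stop_bracket 0.45 (np.int64(373), np.int64(224)) [ 0.366 -0.421  0.01 ]Traceback (most recent call last):
  File "<stdin>", line 7, in <module>
ValueError: it knows: beaker_mid, brush_grip, can_mid, clamp_pad, collar_mid, cradle, jar_mid, lever_knob, lever_pivot, lime_mid, spare_tray_mid, stop_bracket, tray_center
```

```bash
python3 - <<'E'
from h import *
cs={n:optics.camera(n) for n in("top","scene")}
for n,c in cs.items():
    save(c["image"],n+"0.png")
    P=cloud(c); print(n)
    for t in("cradle","tray_center","stop_bracket","lever_knob","lever_pivot","clamp_pad","lime_mid","collar_mid","jar_mid"):
        for r in models.pinpoint(n,t)[:2]:
            u,v=np.round(r["centre"]).astype(int).tolist(); print(t,round(r["score"],2),(u,v),P[min(v,383),min(u,511)].round(3) if 0<=u<512 and 0<=v<384 else "")
print(robot.state())
E
```

```text
top
cradle 0.68 (240, 178) [0.545 0.055 0.022]
tray_center 0.9 (240, 185) [0.519 0.055 0.025]
tray_center 0.58 (184, 264) [0.239 0.264 0.005]
stop_bracket 0.66 (239, 179) [0.54  0.058 0.031]
stop_bracket 0.63 (230, 143) [0.67  0.088 0.053]
lever_knob 0.49 (285, 146) [ 0.645 -0.11   0.085]
lever_pivot 0.59 (269, 163) [ 0.592 -0.052  0.052]
clamp_pad 0.38 (252, 165) [0.589 0.01  0.041]
lime_mid 0.56 (220, 216) [0.404 0.126 0.061]
collar_mid 0.71 (221, 215) [0.407 0.122 0.066]
collar_mid 0.55 (209, 176) [0.56  0.171 0.002]
jar_mid 0.66 (159, 186) [0.512 0.337 0.089]
scene
cradle 0.8 (261, 237) [0.557 0.054 0.013]
tray_center 0.87 (364, 180) [0.234 0.254 0.02 ]
tray_center 0.55 (268, 215) [0.492 0.046 0.034]
stop_bracket 0.59 (254, 277) [0.694 0.099 0.041]
stop_bracket 0.44 (364, 306) [0.632 0.378 0.005]
lever_knob 0.57 (189, 232) [ 0.662 -0.11   0.074]
lever_pivot 0.95 (221, 232) [ 0.61  -0.042  0.048]
clamp_pad 0.42 (240, 235) [0.593 0.007 0.042]
lime_mid 0.58 (304, 200) [0.421 0.127 0.065]
collar_mid 0.42 (297, 249) [0.551 0.161 0.013]
jar_mid 0.69 (372, 256) [0.538 0.356 0.089]
{'time_s': 1.25, 'q': array([ 1.16469737e+00,  2.90697958e-01, -1.53371276e-01,  1.12666400e+00,
       -1.58577070e-06,  1.43153941e+00]), 'dq': array([ 0.00041159,  0.00012083,  0.00041246,  0.00087373,  0.00034682,
       -0.00244361]), 'joint_torque': array([-8.47487354e-04, -5.37030745e+01,  3.31645954e+01,  1.53747002e-03,
       -2.22904805e-04,  5.06775507e-06]), 'ee_pos': array([0.13842257, 0.50645448, 0.2313169 ]), 'tcp_rot': array([-1.01037722,  1.32363186,  1.01042645]), 'contact_force': array([-0.08028804,  0.26774464, -0.35336211]), 'ft_torque': array([ 0.00524333, -0.00949441,  0.02694468]), 'width': 0.08562831304575759}
```

View pics/top0.png

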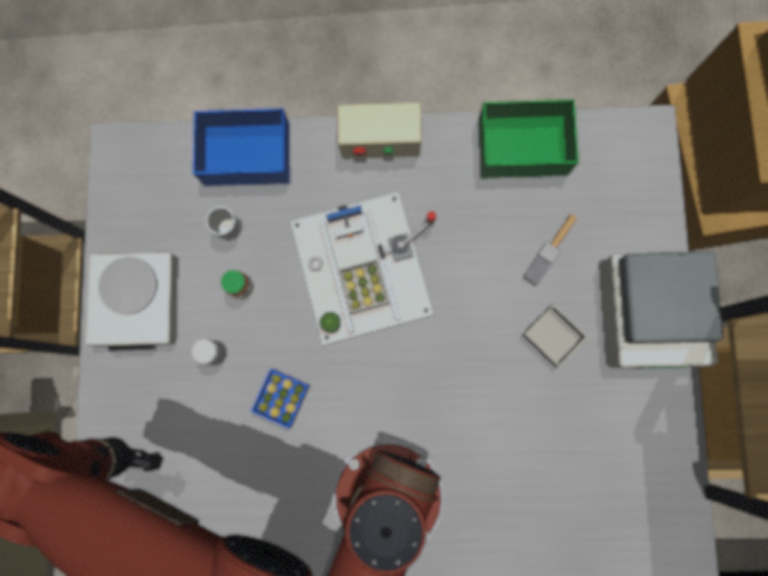

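View pics/scene0.png

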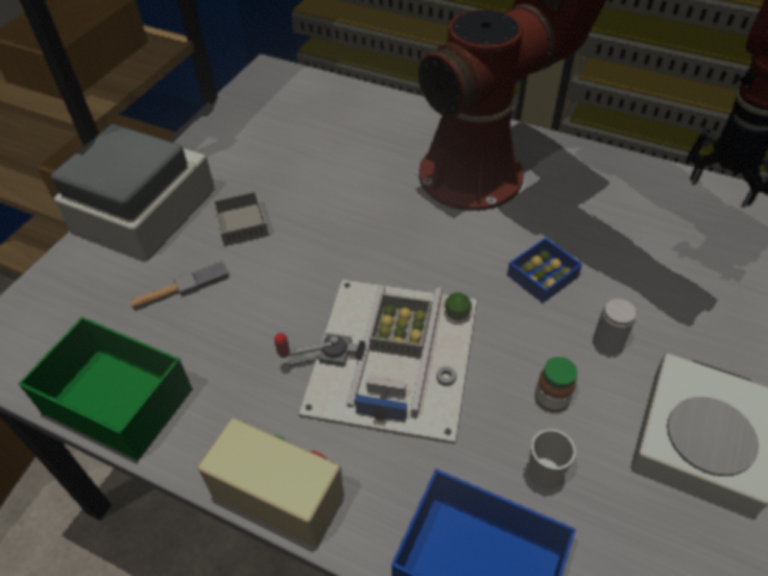

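The top view (1.5x pixels) shows the cradle, with the rind-filled grey tray at (363,287) between the rails. Its look-alikes are the blue rind tray (281,398) and the empty spare tray (553,336). The lever knob is at (431,216), the pivot at (400,243) and the stop head at (348,235). I choose the tray at (363,287).

```bash
python3 - <<'E'
from h import *
from scipy.optimize import minimize
out={}
cs={n:optics.camera(n) for n in("top","scene")}
def W(pose,p):
    x,y,a=pose; c,s=np.cos(a),np.sin(a); p=np.atleast_2d(p)
    return np.c_[x+c*p[:,0]-s*p[:,1],y+s*p[:,0]+c*p[:,1],p[:,2]]
# fit plate corners: edge distance in both views
cor=np.array([[-.16,-.14,.012],[.16,-.14,.012],[.16,.14,.012],[-.16,.14,.012]])
masks={}
for n,c in cs.items():
    r=models.cut_out(n,"cradle")[0]; m=r["pixels"].astype(np.uint8)
    m=cv2.morphologyEx(m,cv2.MORPH_CLOSE,np.ones((9,9))); masks[n]=m
    print(n,r["score"],m.sum())
    rect=[ray(c,p,.012)[:2] for p in cv2.findContours(m,0,2)[0][0][:,0]] 
    rr=cv2.minAreaRect(np.array(rect,np.float32)); print(rr)
def cost(p):
    t=0
    for n,c in cs.items():
        f=np.zeros((384*4,512*4),np.uint8); q=(proj(c,W(p,cor))+.5)*4-.5
        cv2.fillPoly(f,[np.round(q).astype(np.int32)],1); 
        f=cv2.resize(f.astype(np.float32),(512,384),interpolation=cv2.INTER_AREA)
        t+=np.abs(f-masks[n])[0:384].sum()
    return t
best=min((minimize(cost,[.55,.06,a],method="Nelder-Mead",options=dict(initial_simplex=[[.55,.06,a],[.58,.06,a],[.55,.09,a],[.55,.06,a+.15]])) for a in(.1,.3)),key=lambda r:r.fun)
p=best.x; print(p,best.fun); np.save("pose.npy",p)
ims=[]
for n,c in cs.items():
    im=cv2.resize(c["image"],None,fx=4,fy=4,interpolation=cv2.INTER_CUBIC)
    def poly(pts,col): cv2.polylines(im,[np.round((proj(c,W(p,pts))+.5)*4).astype(np.int32)],True,col,1,16)
    poly(cor,(255,0,0))
    for y0,y1,z in((.0515,.0635,.042),(-.0635,-.0515,.024)): poly(np.array([[-.16,y0,z],[.16,y0,z],[.16,y1,z],[-.16,y1,z]]),(0,255,0))
    poly(np.array([[.127,-.045,.045],[.141,-.045,.045],[.141,.045,.045],[.127,.045,.045]]),(255,0,255))
    a=-np.radians(65); poly(np.array([[.02,-.112,.045],[.02+.095*np.cos(a),-.112+.095*np.sin(a),.071]]),(0,255,255))
    u,v=((proj(c,W(p,[[0,-.02,.03]]))[0])*4).astype(int); u=max(u,200);v=max(v,290); ims.append(im[v-290:v+290,u-200:u+200])
cv2.imwrite("pics/fit.png",np.hstack(ims)[:,:,::-1])
E
```

```text
top 0.92 5790
((0.5573210716247559, 0.017927631735801697), (0.32834669947624207, 0.35676994919776917), 13.525815963745117)
scene 0.89 8185
((0.5574872493743896, 0.008413076400756836), (0.3401916027069092, 0.37136873602867126), 15.154860496520996)
[0.54995595 0.05415493 0.2457009 ] 3389.875
```

View pics/fit.png

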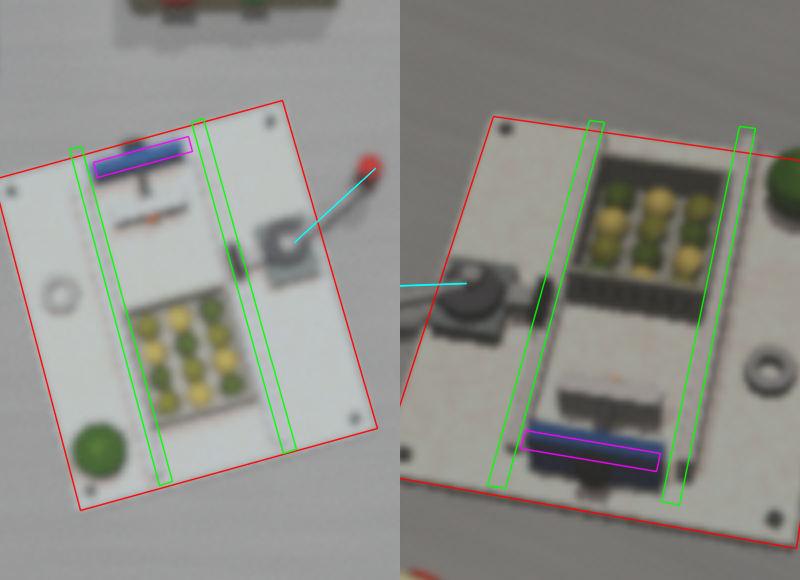

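```bash
cat >> h.py <<'E'
try: pose=np.load("pose.npy")
except Exception: pose=None
def C2W(p):
    x,y,a=pose; return np.array([x+np.cos(a)*p[0]-np.sin(a)*p[1],y+np.sin(a)*p[0]+np.cos(a)*p[1],p[2]])
def W2C(p):
    x,y,a=pose; d=np.asarray(p)[...,:2]-[x,y]
    return np.stack([np.cos(a)*d[...,0]+np.sin(a)*d[...,1],-np.sin(a)*d[...,0]+np.cos(a)*d[...,1],np.asarray(p)[...,2]],-1)
def rel(p,jaw=None,s=None):
    "cradle target p, jaw angle deg (cradle frame) -> tool shift cm, yaw deg"
    s=s or robot.state(); T=R.from_rotvec(s["tcp_rot"]).as_matrix()
    d=T.T@(C2W(p)-s["ee_pos"])*100
    j=np.degrees(np.arctan2(T[1,2],T[0,2])-pose[2])
    y=None if jaw is None else (j-jaw+90)%180-90   # +yaw about down = clockwise
    return d.round(2),y if y is None else round(float(y),1)
def info():
    s=robot.state(); T=R.from_rotvec(s["tcp_rot"]).as_matrix()
    f=W2C(np.r_[s["contact_force"][:2]+pose[:2],s["contact_force"][2]])
    print("t",s["time_s"],"C",W2C(s["ee_pos"]).round(4),"jaw",round(float(np.degrees(np.arctan2(T[1,2],T[0,2])-pose[2])),1),"down",T[:,0].round(3),"F",f.round(2),"w",round(float(s["width"]),4),"q6",s["q"][5].round(2))
E
python3 - <<'E'
from h import *
info()
c=optics.camera("top"); P=cloud(c); Q=W2C(P)
# tray: project image pixels on z=.052 rim plane; cut-out extent
r=[r for r in models.cut_out("top","tray_center")]
for k in r:
    v,u=np.nonzero(k["pixels"]); q=W2C(np.array([ray(c,(a,b),.052) for a,b in zip(u,v)]))
    print(round(k["score"],2),k["centre"],len(u),np.percentile(q,[1,99],axis=0).round(4)[:,:2].tolist())
# brightness profile along centreline at z=.052
im=c["image"].mean(2).astype(np.float32)
for z in(.052,.04):
  xs=np.arange(-.16,.15,.005); pr=[]
  for x in xs:
    q=np.array([proj(c,C2W((x,y,z))) for y in np.linspace(-.03,.03,13)],np.float32)
    pr.append(cv2.remap(im,q[:,:1].copy(),q[:,1:].copy(),1).mean())
  print(z,[(int(round(x*1000)),int(b)) for x,b in zip(xs,pr)])
a=np.radians(-65); k=(.02+.095*np.cos(a),-.112+.095*np.sin(a))
for n,p,j in(("start push above",(-.15,0,.12),90),("knob",(k[0],k[1],.14),25)): print(n,p,rel(p,j))
E
```

```text
t 1.45 C [-0.2892  0.5388  0.2313] jaw 60.6 down [ 0. -0. -1.] F [0.81 0.5  0.39] w 0.0854 q6 1.43
0.88 [185.2, 262.8] 932 [[-0.3239, 0.2004], [-0.1959, 0.3266]]
0.64 [240.4, 190.8] 864 [[-0.1126, -0.0443], [-0.0015, 0.0525]]
0.052 [(-160, 185), (-155, 191), (-150, 192), (-145, 192), (-140, 192), (-135, 192), (-130, 191), (-125, 188), (-120, 179), (-115, 156), (-110, 134), (-105, 139), (-100, 132), (-95, 124), (-90, 125), (-85, 130), (-80, 131), (-75, 129), (-70, 129), (-65, 132), (-60, 133), (-55, 124), (-50, 117), (-45, 117), (-40, 122), (-35, 126), (-30, 124), (-25, 123), (-20, 124), (-15, 122), (-10, 113), (-5, 118), (0, 158), (5, 184), (10, 190), (15, 191), (20, 191), (25, 191), (30, 191), (35, 191), (40, 191), (45, 191), (50, 191), (55, 191), (60, 187), (65, 177), (70, 154), (75, 135), (80, 161), (85, 185), (90, 187), (95, 181), (100, 177), (105, 172), (110, 163), (115, 134), (120, 91), (125, 84), (130, 101), (135, 115), (140, 130), (145, 139)]
0.04 [(-160, 182), (-155, 191), (-150, 192), (-145, 192), (-140, 192), (-135, 192), (-130, 191), (-125, 189), (-120, 182), (-115, 165), (-110, 137), (-105, 137), (-100, 136), (-95, 125), (-90, 124), (-85, 128), (-80, 131), (-75, 130), (-70, 129), (-65, 131), (-60, 133), (-55, 128), (-50, 119), (-45, 116), (-40, 119), (-35, 125), (-30, 126), (-25, 123), (-20, 124), (-15, 124), (-10, 118), (-5, 110), (0, 138), (5, 175), (10, 189), (15, 191), (20, 191), (25, 191), (30, 191), (35, 191), (40, 191), (45, 191), (50, 191), (55, 191), (60, 190), (65, 183), (70, 169), (75, 142), (80, 141), (85, 174), (90, 188), (95, 185), (100, 179), (105, 175), (110, 170), (115, 156), (120, 119), (125, 84), (130, 90), (135, 106), (140, 119), (145, 134)]
start push above (-0.15, 0, 0.12) (array([ 11.13, -38.55, -40.13]), -29.4)
knob (np.float64(0.060148734865366454), np.float64(-0.19809923976848176), 0.14) (array([  9.13, -66.58, -47.09]), 35.6)
```

Emit:
move_arm:
  series: "0 2 -38.5 -40 -29.4; 0 2 -38.5 -40 -29.4; 0 2 -38.5 -40 -29.4; 0 2 -38.5 -40 -29.4; 0 5 -38.5 -40 -29.4; 0 8 -38.5 -40 -29.4; 0 11 -38.5 -40.1 -29.4; 0 11 -38.5 -40.1 -29.4"

```text
time_s: 2.55
ee_pos: [0.3662, 0.0886, 0.1537]
tcp_rot: [-1.389, 1.081, 1.387]
contact_force: [1.6, 0.4, 0.3]
width: 0.0002
```

```bash
python3 - <<'E'
from h import *
info(); print(rel((-.15,0,.028),90))
E
```

```text
t 2.55 C [-0.1698  0.0781  0.1537] jaw 90.0 down [ 0.002  0.    -1.   ] F [1.66 0.03 0.32] w 0.0002 q6 -0.2
(array([12.58, -1.96, -7.81]), 0.0)
```

Emit:
move_arm:
  series: "0 2.5 -1.9 -5 0; 0 7 -1.9 -7.8 0; 0 11 -1.9 -7.8 0; 0 12.6 -1.9 -7.8 0; 0 12.6 -1.9 -7.8 0; 0 12.6 -1.9 -7.8 0"

```text
time_s: 3.3
ee_pos: [0.4045, 0.0176, 0.0285]
tcp_rot: [-1.39, 1.081, 1.386]
contact_force: [0.4, -1.0, 0.7]
width: 0.0001
```

```bash
python3 - <<'E'
from h import *
info(); print(rel((-.150,0,.028),90))
c=optics.camera("top"); save(c["image"][95:235,180:310],"pre.png",4)
E
```

```text
t 3.3 C [-0.15   -0.      0.0285] jaw 90.0 down [ 0.003  0.    -1.   ] F [ 0.12 -1.1   0.67] w 0.0001 q6 -0.38
(array([0.05, 0.  , 0.  ]), 0.0)
```

View pics/pre.png

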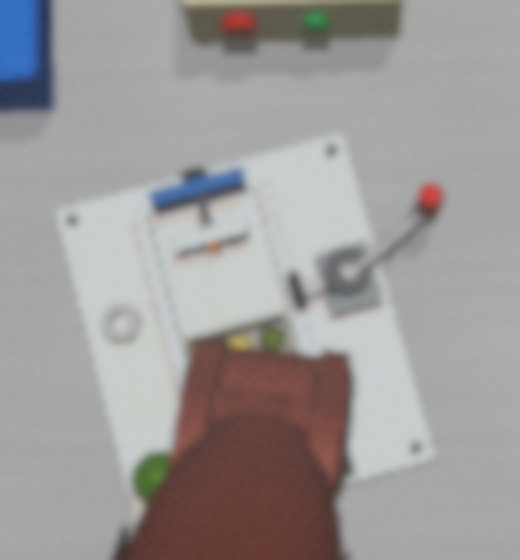

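The arm stands in the channel behind the tray. The tray's far edge is still at about (237,328) in the crop, and the stop head with its orange pin is at (212,247). I start pushing.

Emit:
move_arm:
  series: "0 0 -0.5 0 0; 0 0 -1 0 0; 0 0 -1.5 0 0; 0 0 -2 0 0; 0 0 -2.5 0 0; 0 0 -3 0 0; 0 0 -3.5 0 0; 0 0 -4 0 0"

```text
time_s: 4.35
ee_pos: [0.442, 0.0273, 0.0285]
tcp_rot: [-1.389, 1.083, 1.388]
contact_force: [-5.5, -2.2, 5.9]
width: 0.0002
```

```bash
cat > look.py <<'E'
from h import *
import sys
info()
c=optics.camera("top"); im=c["image"].mean(2).astype(np.float32)
z=.050; xs=np.arange(-.03,.11,.004); pr=[]
for x in xs:
    q=np.array([proj(c,C2W((x,y,z))) for y in np.linspace(-.03,.03,13)],np.float32)
    pr.append(cv2.remap(im,q[:,:1].copy(),q[:,1:].copy(),1).mean())
print([(int(round(x*1000)),int(b)) for x,b in zip(xs,pr)])
if len(sys.argv)>1: save(c["image"][95:235,180:310],sys.argv[1],4)
E
python3 look.py
```

```text
t 4.35 C [-0.1113  0.0002  0.0285] jaw 90.0 down [ 0.    -0.001 -1.   ] F [-5.92 -0.81  5.85] w 0.0002 q6 -0.35
[(-30, 84), (-26, 85), (-22, 87), (-18, 88), (-14, 90), (-10, 91), (-6, 92), (-2, 92), (2, 92), (6, 91), (10, 90), (14, 91), (18, 97), (22, 109), (26, 127), (30, 147), (34, 165), (38, 177), (42, 185), (46, 194), (50, 200), (54, 203), (58, 202), (62, 198), (66, 188), (70, 169), (74, 148), (78, 156), (82, 184), (86, 200), (90, 201), (94, 197), (98, 192), (102, 188), (106, 184)]
```

Emit:
move_arm:
  series: "0 0 -0.6 0 0; 0 0 -1.2 0 0; 0 0 -1.8 0 0; 0 0 -2.3 0 0; 0 0 -2.7 0 0; 0 0 -3 0 0"

```text
time_s: 5.15
ee_pos: [0.4723, 0.0348, 0.0285]
tcp_rot: [-1.389, 1.082, 1.387]
contact_force: [-2.0, -0.0, -2.0]
width: -0.0002
```

```bash
python3 - <<'E'
from h import *
info(); c=optics.camera("scene")
save(c["image"][130:320,170:350],"s1.png",4)
E
```

```text
t 5.15 C [-0.08    0.0001  0.0285] jaw 90.0 down [ 0.001 -0.    -1.   ] F [-1.91  0.48 -2.04] w -0.0002 q6 -0.33
```

View pics/s1.png

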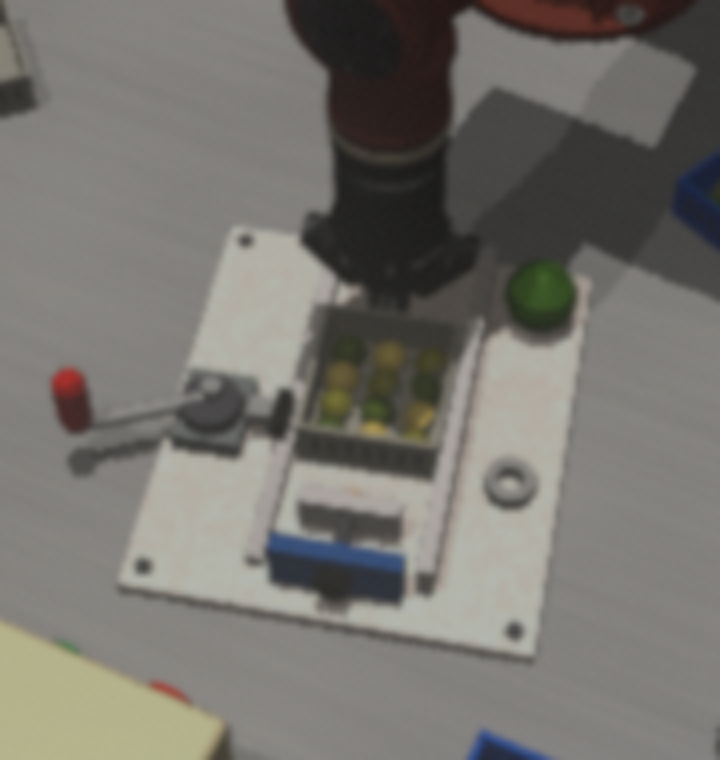

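The tray, at (380,380) in the crop, has moved well forward. The front rim's middle is at about (368,448), and the stop head's top edge runs from (303,485) to (405,500).

```bash
python3 - <<'E'
from h import *
c=optics.camera("scene")
def at(p,z): return W2C(ray(c,((p[0]+.5)/4-.5+170,(p[1]+.5)/4-.5+130),z)).round(4)
for p in((302,435),(437,462),(368,448)): print("front rim",at(p,.052))
for p in((318,307),(478,320)): print("rear rim",at(p,.052))
for z in(.03,.036,.042): print("head",z,at((303,487),z),at((405,500),z),at((400,505),z))
P=W2C(cloud(c)); m=(P[...,0]>.04)&(P[...,0]<.11)&(abs(P[...,1])<.04)&(P[...,2]>.02)
q=P[m]; print(len(q)); h,e=np.histogram(q[:,0],bins=np.arange(.04,.112,.004)); print(h, [round(float(np.median(q[(q[:,0]>=a)&(q[:,0]<a+.004)][:,2])),3) if n else 0 for a,n in zip(e,h)])
E
```

```text
front rim [ 0.0454 -0.0376  0.052 ]
front rim [0.0494 0.056  0.052 ]
front rim [0.0472 0.0084 0.052 ]
rear rim [-0.0649 -0.0503  0.052 ]
rear rim [-0.0748  0.0642  0.052 ]
head 0.03 [ 0.0722 -0.0317  0.03  ] [0.0692 0.038  0.03  ] [0.0737 0.0354 0.03  ]
head 0.036 [ 0.0759 -0.0307  0.036 ] [0.0729 0.0387 0.036 ] [0.0774 0.0361 0.036 ]
head 0.042 [ 0.0796 -0.0297  0.042 ] [0.0766 0.0393 0.042 ] [0.0811 0.0368 0.042 ]
430
[163   2   0   0   0   0   0   0   0   1  19  37  42 123  31   6   3] [0.038, 0.049, 0, 0, 0, 0, 0, 0, 0, 0.045, 0.049, 0.049, 0.048, 0.04, 0.037, 0.043, 0.042]
```

Emit:
move_arm:
  series: "0 0 -0.5 0 0; 0 0 -1 0 0; 0 0 -1.3 0 0; 0 0 -1.5 0 0; 0 0 -1.6 0 0; 0 0 -1.7 0 0; 0 0 -1.8 0 0; 0 0 -1.9 0 0"

```text
time_s: 6.25
ee_pos: [0.4909, 0.0394, 0.0287]
tcp_rot: [-1.39, 1.081, 1.387]
contact_force: [-4.0, -1.3, 2.0]
width: 0.0001
```

```bash
cat > gap.py <<'E'
from h import *
info(); c=optics.camera("scene"); im=c["image"].mean(2).astype(np.float32)
for z in (.050,):
  xs=np.arange(.04,.10,.002); pr=[]
  for x in xs:
    q=np.array([proj(c,C2W((x,y,z))) for y in np.r_[np.linspace(-.028,-.012,7),np.linspace(.012,.028,7)]],np.float32)
    pr.append(int(cv2.remap(im,q[:,:1].copy(),q[:,1:].copy(),1).mean()))
  print(z,list(zip((xs*1000).round().astype(int).tolist(),pr)))
E
python3 gap.py
```

```text
t 6.25 C [-0.0608  0.0001  0.0287] jaw 90.0 down [ 0.002 -0.    -1.   ] F [-4.18 -0.26  2.05] w 0.0001 q6 -0.31
0.05 [(40, 68), (42, 70), (44, 75), (46, 82), (48, 90), (50, 98), (52, 104), (54, 106), (56, 100), (58, 86), (60, 72), (62, 62), (64, 57), (66, 56), (68, 55), (70, 55), (72, 56), (74, 58), (76, 64), (78, 77), (80, 99), (82, 124), (84, 147), (86, 160), (88, 164), (90, 163), (92, 155), (94, 139), (96, 114), (98, 91)]
```

Emit:
move_arm:
  series: "0 0 -0.1 0 0; 0 0 -0.2 0 0; 0 0 -0.3 0 0; 0 0 -0.4 0 0; 0 0 -0.5 0 0; 0 0 -0.6 0 0; 0 0 -0.7 0 0; 0 0 -0.8 0 0"

```text
time_s: 7.3
ee_pos: [0.4991, 0.0415, 0.0287]
tcp_rot: [-1.39, 1.081, 1.386]
contact_force: [-3.2, -1.9, 0.0]
width: -0.0002
```

```bash
python3 gap.py
```

```text
t 7.3 C [-0.0524  0.0001  0.0287] jaw 90.0 down [ 0.002 -0.    -1.   ] F [-3.55 -1.06  0.03] w -0.0002 q6 -0.31
0.05 [(40, 74), (42, 73), (44, 71), (46, 69), (48, 69), (50, 70), (52, 74), (54, 80), (56, 88), (58, 96), (60, 103), (62, 106), (64, 102), (66, 90), (68, 75), (70, 64), (72, 58), (74, 57), (76, 61), (78, 73), (80, 96), (82, 123), (84, 146), (86, 159), (88, 163), (90, 162), (92, 154), (94, 139), (96, 114), (98, 91)]
```

Emit:
move_arm:
  series: "0 0 -0.06 0 0; 0 0 -0.12 0 0; 0 0 -0.18 0 0; 0 0 -0.24 0 0; 0 0 -0.3 0 0; 0 0 -0.36 0 0; 0 0 -0.42 0 0; 0 0 -0.48 0 0"

```text
time_s: 8.35
ee_pos: [0.504, 0.0427, 0.0288]
tcp_rot: [-1.39, 1.081, 1.386]
contact_force: [-2.0, -1.8, -1.4]
width: 0.0
```

```bash
python3 gap.py
```

```text
t 8.35 C [-0.0473  0.0001  0.0288] jaw 90.0 down [ 0.003 -0.    -1.   ] F [-2.41 -1.3  -1.38] w 0.0 q6 -0.31
0.05 [(40, 74), (42, 74), (44, 74), (46, 73), (48, 72), (50, 70), (52, 69), (54, 69), (56, 72), (58, 77), (60, 84), (62, 92), (64, 99), (66, 104), (68, 105), (70, 98), (72, 83), (74, 70), (76, 66), (78, 75), (80, 97), (82, 123), (84, 146), (86, 159), (88, 164), (90, 163), (92, 154), (94, 138), (96, 113), (98, 91)]
```

Still free (2.4 N). I creep on.

Emit:
move_arm:
  series: "0 0 -0.05 0 0; 0 0 -0.1 0 0; 0 0 -0.15 0 0; 0 0 -0.2 0 0; 0 0 -0.25 0 0; 0 0 -0.3 0 0"

```text
time_s: 9.15
ee_pos: [0.507, 0.0434, 0.0288]
tcp_rot: [-1.39, 1.081, 1.386]
contact_force: [-3.4, -0.9, -0.8]
width: 0.0001
```

```bash
python3 gap.py
```

```text
t 9.15 C [-0.0443  0.      0.0288] jaw 90.0 down [ 0.003 -0.    -1.   ] F [-3.52 -0.   -0.83] w 0.0001 q6 -0.3
0.05 [(40, 73), (42, 74), (44, 75), (46, 75), (48, 74), (50, 73), (52, 71), (54, 70), (56, 69), (58, 70), (60, 75), (62, 82), (64, 90), (66, 97), (68, 103), (70, 106), (72, 104), (74, 93), (76, 81), (78, 82), (80, 99), (82, 124), (84, 147), (86, 159), (88, 164), (90, 163), (92, 154), (94, 138), (96, 113), (98, 90)]
```

Emit:
move_arm:
  series: "0 0 -0.04 0 0; 0 0 -0.08 0 0; 0 0 -0.12 0 0; 0 0 -0.16 0 0; 0 0 -0.2 0 0"

```text
time_s: 9.82
ee_pos: [0.509, 0.0439, 0.0288]
tcp_rot: [-1.39, 1.081, 1.386]
contact_force: [-2.3, -1.1, -0.6]
width: -0.0003
```

```bash
python3 gap.py
```

```text
t 9.825 C [-0.0422  0.0001  0.0288] jaw 90.0 down [ 0.003 -0.    -1.   ] F [-2.53 -0.47 -0.56] w -0.0003 q6 -0.3
0.05 [(40, 71), (42, 73), (44, 74), (46, 75), (48, 75), (50, 75), (52, 73), (54, 72), (56, 70), (58, 69), (60, 71), (62, 76), (64, 82), (66, 89), (68, 96), (70, 102), (72, 105), (74, 104), (76, 97), (78, 92), (80, 103), (82, 125), (84, 147), (86, 160), (88, 164), (90, 163), (92, 154), (94, 138), (96, 112), (98, 89)]
```

Emit:
move_arm:
  series: "0 0 -0.04 0 0; 0 0 -0.08 0 0; 0 0 -0.12 0 0; 0 0 -0.16 0 0"

```text
time_s: 10.38
ee_pos: [0.5107, 0.0443, 0.0288]
tcp_rot: [-1.39, 1.081, 1.386]
contact_force: [-1.9, -1.3, -0.6]
width: -0.0
```

```bash
python3 gap.py
```

```text
t 10.375 C [-0.0405  0.      0.0288] jaw 90.0 down [ 0.003 -0.    -1.   ] F [-2.12 -0.76 -0.64] w -0.0 q6 -0.3
0.05 [(40, 71), (42, 72), (44, 73), (46, 74), (48, 75), (50, 75), (52, 75), (54, 73), (56, 72), (58, 70), (60, 70), (62, 72), (64, 77), (66, 85), (68, 92), (70, 97), (72, 103), (74, 106), (76, 106), (78, 104), (80, 110), (82, 127), (84, 147), (86, 160), (88, 164), (90, 163), (92, 154), (94, 138), (96, 113), (98, 89)]
```

Emit:
move_arm:
  series: "0 0 -0.04 0 0; 0 0 -0.08 0 0; 0 0 -0.12 0 0; 0 0 -0.15 0 0"

```text
time_s: 10.92
ee_pos: [0.5114, 0.0446, 0.0287]
tcp_rot: [-1.389, 1.082, 1.387]
contact_force: [-6.9, -2.3, 2.8]
width: -0.0004
```

```bash
python3 gap.py
```

```text
t 10.925 C [-0.0397  0.0001  0.0287] jaw 90.0 down [ 0.001 -0.    -1.   ] F [-7.25 -0.59  2.81] w -0.0004 q6 -0.3
0.05 [(40, 71), (42, 71), (44, 73), (46, 74), (48, 75), (50, 75), (52, 74), (54, 74), (56, 72), (58, 70), (60, 70), (62, 71), (64, 76), (66, 81), (68, 88), (70, 94), (72, 101), (74, 106), (76, 108), (78, 108), (80, 113), (82, 128), (84, 148), (86, 160), (88, 164), (90, 163), (92, 154), (94, 138), (96, 113), (98, 89)]
```

Force rose to 7 N while the motion fell short by 0.8 mm, so this is probably the head. I confirm with a small push.

Emit:
move_arm:
  series: "0 0 -0.07 0 0; 0 0 -0.1 0 0; 0 0 -0.1 0 0"

```text
time_s: 11.35
ee_pos: [0.5114, 0.0446, 0.0287]
tcp_rot: [-1.389, 1.084, 1.388]
contact_force: [-6.6, -2.1, 3.8]
width: 0.0001
```

```bash
python3 - <<'E'
from h import *
info(); c=optics.camera("scene"); save(c["image"][180:290,200:330],"s2.png",5)
E
```

```text
t 11.35 C [-0.0397  0.0001  0.0287] jaw 90.0 down [-0.    -0.001 -1.   ] F [-6.93 -0.46  3.79] w 0.0001 q6 -0.3
```

View pics/s2.png

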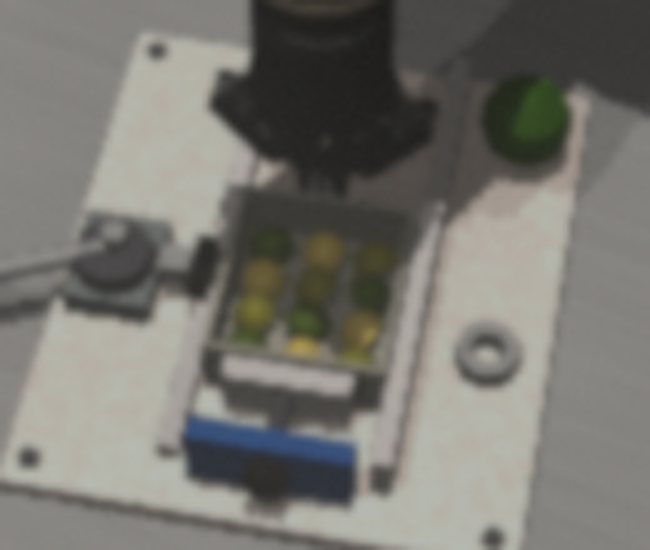

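The tray's front rim lies against the head at (285,370) with no gap. I make one firmer check, staying under 20 N.

Emit:
move_arm:
  series: "0 0 -0.1 0 0; 0 0 -0.16 0 0; 0 0 -0.16 0 0"

```text
time_s: 11.78
ee_pos: [0.5114, 0.0446, 0.0287]
tcp_rot: [-1.388, 1.086, 1.39]
contact_force: [-10.5, -3.7, 6.6]
width: 0.0004
```

```bash
python3 - <<'E'
from h import *
info(); 
E
```

```text
t 11.775 C [-0.0398  0.0001  0.0287] jaw 90.0 down [-0.003 -0.002 -1.   ] F [-11.11  -1.07   6.61] w 0.0004 q6 -0.3
```

Rigid at 11 N with no motion, so the tray is home. I back off and rise.

Emit:
move_arm:
  series: "0 0 0.3 0 0; 0 0 2 0 0; 0 0 4 0 0; 0 -4 4 0 0; 0 -9 4 0 0; 0 -12 4 0 0; 0.55 -13 4 0 0; 0.55 -13 4 0 0"

```text
time_s: 12.78
ee_pos: [0.4736, 0.0351, 0.159]
tcp_rot: [-1.389, 1.085, 1.388]
contact_force: [-0.4, -0.4, 0.1]
width: 0.0359
```

```bash
python3 - <<'E'
from h import *
info()
a=np.radians(-65); k=(.02+.095*np.cos(a),-.112+.095*np.sin(a))
print(k,rel((k[0],k[1],.155),25))
c=optics.camera("scene"); r=models.cut_out("scene","lever_knob")
for n in("scene","top"):
    c=optics.camera(n); i=c["image"].astype(int); m=(i[...,0]>90)&(i[...,1]<60)&(i[...,2]<60)
    C=W2C(cloud(c)); 
    p=proj(c,C2W((k[0],k[1],.08))); v,u=np.mgrid[:384,:512]; m&=np.hypot(u-p[0],v-p[1])<18
    print(n,p,m.sum(),u[m].mean(),v[m].mean(), W2C(ray(c,(u[m].mean(),v[m].mean()),.071 if n=="scene" else .085)))
E
```

```text
t 12.775 C [-7.87e-02  1.00e-04  1.59e-01] jaw 90.0 down [-0.001 -0.002 -1.   ] F [-0.47 -0.34  0.15] w 0.0359 q6 -0.32
(np.float64(0.060148734865366454), np.float64(-0.19809923976848176)) (array([  0.41, -13.88, -19.82]), 65.0)
scene [185.54244511 227.56750485] 36 186.72222222222223 225.61111111111111 [ 0.04726384 -0.20001511  0.071     ]
top [288.6740959  143.03073341] 2 286.5 146.5 [ 0.04888622 -0.18657475  0.085     ]
```

Emit:
move_arm:
  series: "0.6 0 -6 -6 10; 0.6 0 -10 -12 20; 0.6 0 -13.3 -17 30; 0.6 0 -13.3 -19.8 40; 0.6 0 -13.3 -19.8 50; 0.6 0 -13.3 -19.8 60; 0.6 0 -13.3 -19.8 65; 0.6 0 -13.3 -19.8 65"

```text
time_s: 13.98
ee_pos: [0.649, -0.1244, 0.1559]
tcp_rot: [-0.534, 1.511, 0.536]
contact_force: [0.4, -0.4, 0.9]
width: 0.0512
```

```bash
python3 - <<'E'
from h import *
info()
k=(.060,-.198)
c=optics.camera("scene"); i=c["image"].astype(int)
p=proj(c,C2W((k[0],k[1],.07))); v,u=np.mgrid[:384,:512]; m=(i[...,0]>1.8*i[...,1])&(i[...,0]>1.8*i[...,2])&(i[...,0]>40)&(np.hypot(u-p[0],v-p[1])<22)
print(m.sum(),u[m].min(),u[m].max(),v[m].min(),v[m].max(),u[m].mean(),v[m].mean(),W2C(ray(c,(u[m].mean(),v[m].mean()),.071)))
bottom=proj(c,C2W((k[0],k[1],.039)));top=proj(c,C2W((k[0],k[1],.095))); print(bottom,top)
save(i[170:290,140:300].astype(np.uint8),"k.png",4.5)
E
```

```text
t 13.975 C [ 0.0527 -0.1973  0.1559] jaw 25.0 down [-0.007 -0.001 -1.   ] F [ 0.27 -0.48  0.94] w 0.0512 q6 0.59
52 184 189 223 236 186.57692307692307 227.53846153846155 [ 0.05354611 -0.19847853  0.071     ]
[187.57999333 236.19761644] [184.84234449 224.24758149]
```

View pics/k.png

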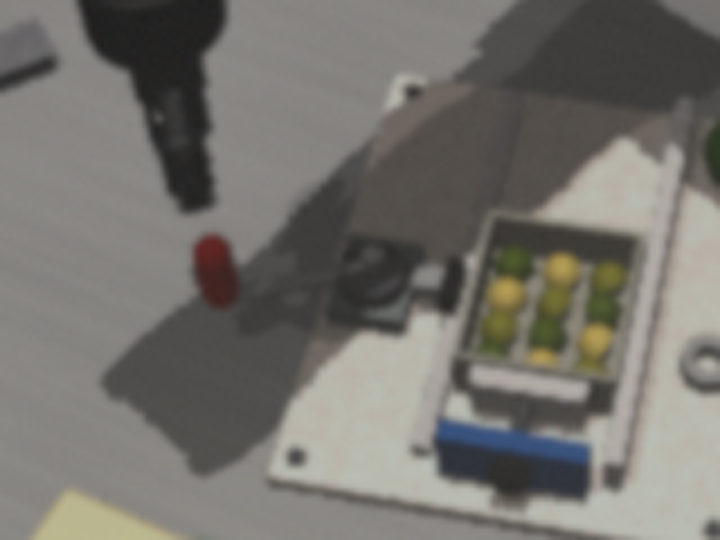

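```bash
cat > arc.py <<'E'
from h import *
import sys
def arc(phis,z):
    info(); s=robot.state(); y0=0
    for ph in phis:
        th=-65-ph; t=np.radians(th); r=.095
        d,y=rel((.02+r*np.cos(t),-.112+r*np.sin(t),z),90+th,s); print(ph,d,y)
if __name__=="__main__": arc([float(a) for a in sys.argv[2:]],float(sys.argv[1]))
E
python3 arc.py .045 0 10 20 30 40 50 60 70 80 90 100 110
```

```text
t 14.025 C [ 0.0528 -0.1973  0.1561] jaw 25.1 down [-0.006 -0.001 -1.   ] F [ 0.26  0.79 -0.59] w 0.0513 q6 0.59
0.0 [11.11 -0.42  0.7 ] 0.1
10.0 [11.12 -0.27 -0.95] 10.1
20.0 [11.13  0.16 -2.55] 20.1
30.0 [11.14  0.87 -4.05] 30.1
40.0 [11.15  1.82 -5.4 ] 40.1
50.0 [11.16  2.99 -6.57] 50.1
60.0 [11.17  4.35 -7.52] 60.1
70.0 [11.18  5.85 -8.21] 70.1
80.0 [11.18  7.45 -8.64] 80.1
90.0 [11.19  9.1  -8.78] -89.9
100.0 [11.19 10.75 -8.63] -79.9
110.0 [11.2  12.35 -8.2 ] -69.9
```

Emit:
move_arm:
  series: "0.6 3 -0.3 0.6 0; 0.6 6 -0.3 0.6 0; 0.6 8 -0.3 0.6 0; 0.6 10 -0.3 0.6 0; 0.6 11 -0.3 0.6 0; 0.6 11 -0.3 0.6 0"

```text
time_s: 14.78
ee_pos: [0.6545, -0.1229, 0.0454]
tcp_rot: [-0.536, 1.511, 0.538]
contact_force: [0.6, 0.2, -0.4]
width: 0.0512
```

```bash
python3 arc.py .045 0 10 20 30 40 50 60 70; python3 - <<'E'
from h import *
c=optics.camera("scene"); save(c["image"][170:290,140:300],"k2.png",4.5)
E
```

```text
t 14.775 C [ 0.0583 -0.1971  0.0454] jaw 25.2 down [-0.008 -0.001 -1.   ] F [ 0.61  0.09 -0.43] w 0.0512 q6 0.59
0.0 [ 0.04 -0.17  0.12] 0.2
10.0 [ 0.05 -0.02 -1.53] 10.2
20.0 [ 0.06  0.42 -3.12] 20.2
30.0 [ 0.08  1.12 -4.62] 30.2
40.0 [ 0.09  2.08 -5.98] 40.2
50.0 [ 0.1   3.25 -7.14] 50.2
60.0 [ 0.11  4.61 -8.09] 60.2
70.0 [ 0.12  6.11 -8.78] 70.2
```

View pics/k2.png

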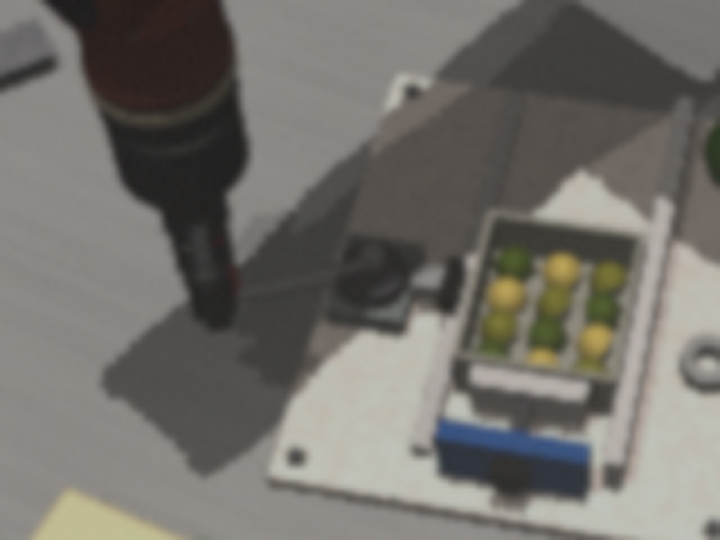

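The red knob stands between the fingers (red edge at (233,275)), a few mm towards the pivot. I start the swing.

Emit:
move_arm:
  series: "0.6 0 0.2 -0.8 5; 0.6 0 0.3 -1.6 10; 0.6 0 0.5 -2.4 15; 0.6 0 0.7 -3.1 20; 0.6 0 1 -3.9 25; 0.6 0 1.4 -4.6 30; 0.6 0 1.85 -5.3 35; 0.6 0 2.3 -6 40"

```text
time_s: 15.82
ee_pos: [0.5959, -0.1429, 0.0479]
tcp_rot: [0.011, 1.573, -0.012]
contact_force: [5.8, 4.2, -2.3]
width: 0.0512
```

```bash
python3 arc.py .045 40 50 60 70 80 90 100 110; python3 - <<'E'
from h import *
c=optics.camera("scene"); save(c["image"][170:290,140:300],"k3.png",4.5)
E
```

```text
t 15.825 C [-0.0033 -0.2023  0.0479] jaw -14.9 down [-0.002 -0.001 -1.   ] F [ 6.66  2.7  -2.29] w 0.0512 q6 1.23
40.0 [ 0.29 -0.17 -0.08] 0.1
50.0 [ 0.3  -0.02 -1.73] 10.1
60.0 [ 0.3   0.41 -3.33] 20.1
70.0 [ 0.3   1.11 -4.83] 30.1
80.0 [ 0.3   2.06 -6.19] 40.1
90.0 [ 0.3   3.23 -7.36] 50.1
100.0 [ 0.3   4.59 -8.31] 60.1
110.0 [ 0.3   6.09 -9.  ] 70.1
```

View pics/k3.png

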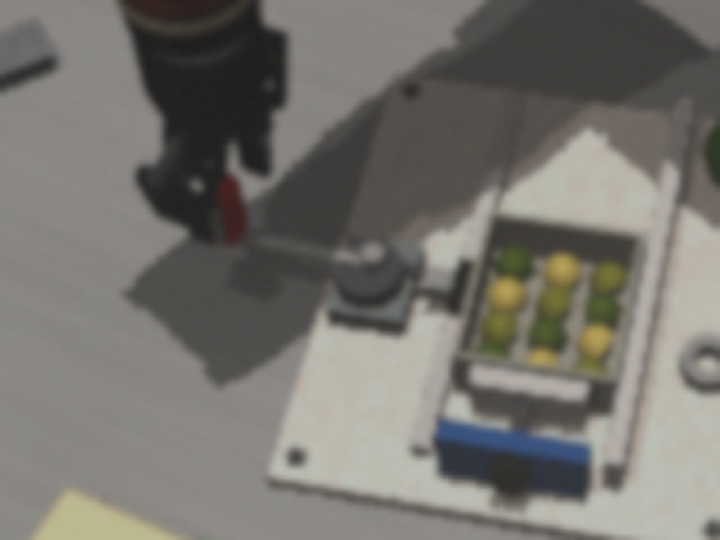

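The knob, red at (232,210), is held by the rear finger and the arm is swinging. I continue.

Emit:
move_arm:
  series: "0.6 0.1 0.1 -0.9 5; 0.6 0.2 0.2 -1.75 10; 0.6 0.3 0.35 -2.6 15; 0.6 0.3 0.6 -3.35 20; 0.6 0.3 0.9 -4.1 25; 0.6 0.3 1.25 -4.85 30; 0.6 0.3 1.7 -5.55 35; 0.6 0.3 2.2 -6.2 40"

```text
time_s: 16.88
ee_pos: [0.5366, -0.1224, 0.0475]
tcp_rot: [0.56, 1.491, -0.566]
contact_force: [1.4, -6.4, 3.3]
width: 0.0512
```

```bash
python3 arc.py .045 80 85 90 95 100 105 109 112
```

```text
t 16.875 C [-0.0559 -0.168   0.0475] jaw -55.3 down [ 0.004 -0.006 -1.   ] F [-0.18 -6.58  3.3 ] w 0.0512 q6 1.94
80.0 [ 0.25 -0.07 -0.23] -0.3
85.0 [ 0.24 -0.04 -1.06] 4.7
90.0 [ 0.24  0.06 -1.88] 9.7
95.0 [ 0.23  0.24 -2.69] 14.7
100.0 [ 0.22  0.48 -3.48] 19.7
105.0 [ 0.22  0.79 -4.25] 24.7
109.0 [ 0.21  1.09 -4.84] 28.7
112.0 [ 0.21  1.34 -5.27] 31.7
```

Emit:
move_arm:
  series: "0.6 0.1 0 -0.9 5; 0.6 0.2 0.1 -1.7 10; 0.6 0.2 0.2 -2.5 15; 0.6 0.2 0.5 -3.3 20; 0.6 0.2 0.8 -4.1 25; 0.6 0.2 1.1 -4.7 28; 0.6 0.2 1.1 -4.7 28"

```text
time_s: 17.75
ee_pos: [0.5091, -0.0831, 0.046]
tcp_rot: [0.934, 1.352, -0.938]
contact_force: [0.6, 0.8, -0.6]
width: 0.0509
```

```bash
python3 arc.py .045 109; python3 - <<'E'
from h import *
c=optics.camera("scene"); save(c["image"][170:290,140:300],"k4.png",4.5)
E
```

```text
t 17.75 C [-0.073  -0.1232  0.046 ] jaw -83.2 down [ 0.005 -0.006 -1.   ] F [ 0.75  0.62 -0.6 ] w 0.0509 q6 2.48
109.0 [ 0.1  -0.13 -0.14] 0.8
```

View pics/k4.png

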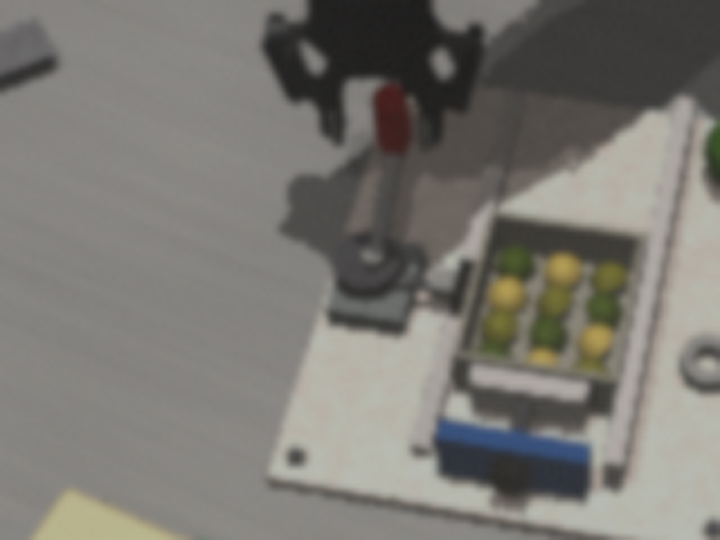

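The lever has snapped over: the knob at (392,118) stands free between the fingers and the pad lies on the tray. I withdraw straight up.

Emit:
move_arm:
  series: "0.6 -1 0 0 0; 0.6 -3 0 0 0; 0.6 -6 0 0 0; 0.6 -10 0 0 0; 0.6 -14 0 0 0; 0.6 -16 5 0 0; 0.6 -16 10 0 0; 0.6 -16 10 0 0"

```text
time_s: 18.8
ee_pos: [0.6044, -0.0459, 0.2065]
tcp_rot: [0.932, 1.351, -0.935]
contact_force: [-0.5, 0.3, -0.7]
width: 0.0515
```

```bash
python3 gap.py; python3 - <<'E'
from h import *
c=optics.camera("scene"); save(c["image"][150:300,160:340],"end.png",4)
i=c["image"].astype(int); v,u=np.mgrid[:384,:512]
t=np.radians(-65-109); k=C2W((.02+.095*np.cos(t),-.112+.095*np.sin(t),.071)); p=proj(c,k)
m=(i[...,0]>1.8*i[...,1])&(i[...,0]>1.8*i[...,2])&(i[...,0]>40)&(np.hypot(u-p[0],v-p[1])<22)
print("knob seen",u[m].mean(),v[m].mean(),"shut expects",p, W2C(ray(c,(u[m].mean(),v[m].mean()),.071)))
E
```

```text
t 18.8 C [ 0.0285 -0.1103  0.2065] jaw -83.1 down [ 0.007 -0.007 -1.   ] F [-0.43  0.41 -0.73] w 0.0515 q6 2.58
0.05 [(40, 93), (42, 93), (44, 94), (46, 93), (48, 91), (50, 89), (52, 87), (54, 84), (56, 81), (58, 79), (60, 79), (62, 80), (64, 84), (66, 90), (68, 95), (70, 98), (72, 103), (74, 107), (76, 109), (78, 108), (80, 113), (82, 129), (84, 149), (86, 161), (88, 166), (90, 164), (92, 156), (94, 139), (96, 113), (98, 89)]
knob seen 225.0 194.65384615384616 shut expects [225.30653328 196.01491641] [-0.07925905 -0.12404437  0.071     ]
```

View pics/end.png

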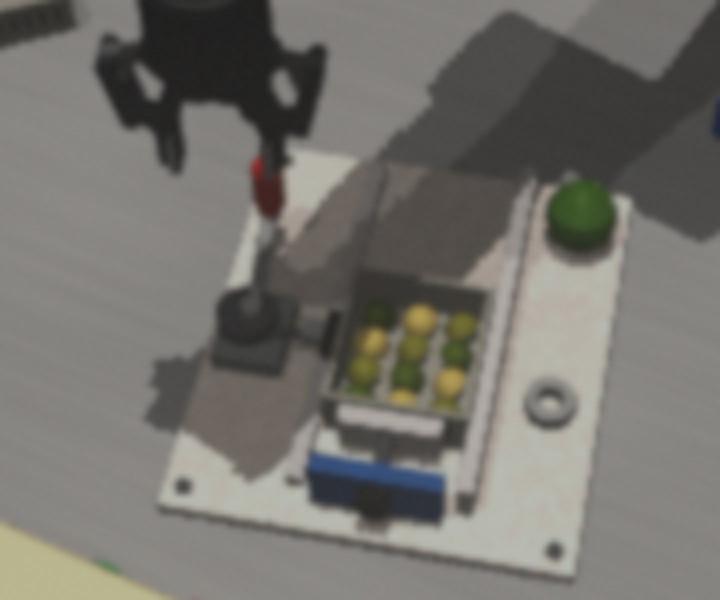

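The lever is shut (knob at (267,188), 1.4 px from the shut prediction). The tray is still on the head, the lime and collar stand undisturbed, and the arm is clear.

```bash
python3 -c "
from bench import robot
print(robot.close_job())"
```

```text
the job is handed in; nothing more can be done
None
```

The tray is home against the stop, the cam lever is shut on it, and the job is handed in at about 19 s of robot time (limit 62 s).

- **Tray:** I pushed it from behind with shut fingers and crept the last few millimetres at under 5 mm/s. It met the head, and a firmer check gave 7 N, then 11 N at the wrist with no movement. No reading passed about 13 N, friction included, against the 20 N limit. I only read force at the end of each move, so a brief peak in between would not have shown.
- **Lever:** I swung the red handle round with half-open fingers until it snapped over. The force then fell to about zero, and I withdrew straight up.
- **Last checks:** The handle shows 1.4 pixels from where "shut" should put it. The brightness profile across the join between tray and head was unchanged after clamping. The arm is clear at 0.2 m height. The lime and collar look undisturbed; I did not compare the other bench items before and after.
- **Not checked directly:** The seat pin and the clamp force can't be read, so "home" rests on the feel of the rigid contact and the pictures. The handle looked up to about 1 cm off its computed place in rough early measurements; a closer look agreed to within about 4 mm, which the open fingers allowed for.

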